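# Start the pot timers, largest pot first

### The arm

A 6-joint arm with a two-finger parallel gripper is mounted at the origin on the work surface. World frame = base frame: x ahead of the robot, y to its left, z up, the work surface at z = 0. Lengths are in m, angles in rad, forces in N, time in s.
With the tool pointing down it reaches from about 0.25 to 0.775 m from the base axis. Payload 4 kg.
Tool frame: the origin (TCP) lies between the finger pads; the fingertips stand 14 mm ahead of it and the grasp point (between the pads) lies 5 mm behind it (tip_reach is the distance from the TCP to the fingertips, in m); z points along the fingers, y is the line along which they close (so a half turn about z gives the same grasp; the last joint's range is limited). The gripper opens to 94 mm and grips with 3 to 60 N. Pads are 16 mm wide; open, the fingers measure 119 mm over their backs; the gripper's body (75 mm by 177 mm) begins 78 mm behind the grasp point.
Start: joints at [1.227, 0.087, 1.371, -0, 1.684, -0.103], TCP at [0.131, 0.534, 0.22] pointing down, gripper open.
Joint ranges: [-3.1, 3.1], [-0.76, 2.03], [0.27, 2.55], [-1.08, 4.22], [0.17, 2.65], [-2.57, 2.57]. Speed limits (rad/s): [2.79, 2.79, 3.14, 3.14, 3.14, 3.14].

### API

Orientations are given as [roll, pitch, yaw] about the fixed x, y, z axes, in that order (R = Rz(yaw) Ry(pitch) Rx(roll)).
In Python, from bench import * gives the robot as it stands. The module is installed in compiled form; this text tells all that it offers.
- The arm moves only by the tool servo_tool, never from a script. Its argument "targets" is a list of rows, each a list of 4 numbers: the shift along the tool's x, y, z in cm, then the turn about the tool's z in degrees. A call has 1 to 8 rows; each row is the pose to reach, as a shift and turn from the pose commanded when the call began, along the tool's axes at that moment; what a row does not reach only later rows make up. A row lasts 1/8 s, in which the tool goes at most 62.5 mm and 10.7 degrees, less where a joint would pass 70% of its speed; a pose out of reach is approached as far as the arm can. A call with a gripper value outside its range is refused whole. "claw" is the closure in counts, from 0 (fully open) to 255 (shut), set as the call begins (left out, the last holds). The fingers move at their own pace and stop on an object; the grip force is fixed at half the most. Time passes only in rows, so rows that repeat a pose let the fingers close. It gives the time, the measured TCP pose, the force, the opening and the grip force at its end, in the units of the state.
- get_obs(): the state, without advancing time (a new reading comes with each control period).
- snapshot(name): name is "scene" or "top" or "wrist"; returns the picture (400x640x3 uint8, blue, green, red); there is no depth.
- camera_model(name): a dict with "camera_matrix" (3x3 intrinsics, pixels), "camera_from_world" (4x4, takes a point from world to camera coordinates). Camera axes: x right, y up, looking along -z (the intrinsics and any distortion apply to the point x, -y, -z); pixel columns grow to the right and rows downward; lengths in m; the calibration is good to about 2 mm. The wrist camera is an equidistant fisheye: a pixel r from the principal point sees the ray r / f radians off the axis. A picture is of the moment at which its call begins: read the wrist's pose just before it. camera_model takes no time and is no camera call; for the wrist camera it gives the pose at the moment of the call.
- close_job(): hands the job in; it is judged then, once.
The state is a dict: "time": time; "joint_positions": joint angles; "qvel": joint speeds; "joint_torque": joint torques, N m; "tool_pos": TCP position; "ee_rot": TCP orientation; "wrist_force": force on the tool from outside, world axes, zero at the start; "wrist_torque": the same for the moment, N m; "width": finger opening in m; "finger_force": force on a finger pad.
Only numpy, scipy, OpenCV 4.12 (cv2) and the standard library are available. Lean on these libraries where they do the work, as an engineer would, in place of code of your own. Each camera call takes 0.05 s, during which the arm holds its last target. There are 200 camera calls.

### The job

Start the three kitchen timers in the order of the pots they share a board with: the one on the largest pot's board first, then the middle-sized pot's, then the smallest pot's. With the fingertips, press the cap on top of each timer gently straight down until it is nearly or fully down; it stays there by itself. Do not pick up, push aside or tip a timer, and leave the pots and everything else where they stand.

Things in the scene. Friction and masses are not known exactly. Their poses are not given: they have to be found in the camera images.
- timer_large: the push-top kitchen timer on the same board as the large pot: a loose white round timer, 64 mm across and 36 mm high without its cap, about 200 g (the mass varies); all three timers look alike. Origin: centre of its underside, z up. It stands on the 12 mm thick board
- cap_large (a joint): the push cap of timer_large, in m: 0 = fully up, 0.010 = fully down (starts 0 to 0.002; it counts as pressed beyond 0.006). It slides straight down against about 2.5 N of friction, has no spring, and stays where it is left; at 0.010 it meets a hard stop
- cap_large_top (a point): centre of the flat top of that grey cap, a disc 38 mm across; with the cap fully up it is 50 mm above the timer's underside (62 mm above the counter) and 14 mm above the white housing; it moves down with the cap
- timer_middle: the push-top kitchen timer on the same board as the middle-sized pot: a loose white round timer, 64 mm across and 36 mm high without its cap, about 200 g (the mass varies); all three timers look alike. Origin: centre of its underside, z up. It stands on the 12 mm thick board
- cap_middle (a joint): the push cap of timer_middle, in m: 0 = fully up, 0.010 = fully down (starts 0 to 0.002; it counts as pressed beyond 0.006). It slides straight down against about 2.5 N of friction, has no spring, and stays where it is left; at 0.010 it meets a hard stop
- cap_middle_top (a point): centre of the flat top of that grey cap, a disc 38 mm across; with the cap fully up it is 50 mm above the timer's underside (62 mm above the counter) and 14 mm above the white housing; it moves down with the cap
- timer_small: the push-top kitchen timer on the same board as the small pot: a loose white round timer, 64 mm across and 36 mm high without its cap, about 200 g (the mass varies); all three timers look alike. Origin: centre of its underside, z up. It stands on the 12 mm thick board
- cap_small (a joint): the push cap of timer_small, in m: 0 = fully up, 0.010 = fully down (starts 0 to 0.002; it counts as pressed beyond 0.006). It slides straight down against about 2.5 N of friction, has no spring, and stays where it is left; at 0.010 it meets a hard stop
- cap_small_top (a point): centre of the flat top of that grey cap, a disc 38 mm across; with the cap fully up it is 50 mm above the timer's underside (62 mm above the counter) and 14 mm above the white housing; it moves down with the cap
- pot_large: large lidded steel pot, 160 mm across, 115 mm high to the rim and 149 mm to the top of its black lid knob, two small black side handles reaching 21 mm out from its side walls along its y axis. Origin: centre of its underside. It stands on the robot's end of its board; the timer stands on the far end
- pot_middle: middle-sized lidded steel pot, 128 mm across, 88 mm high to the rim and 122 mm to the top of its black lid knob, two small black side handles reaching 21 mm out from its side walls along its y axis. Origin: centre of its underside. It stands on the robot's end of its board; the timer stands on the far end
- pot_small: small lidded steel pot, 96 mm across, 62 mm high to the rim and 96 mm to the top of its black lid knob, two small black side handles reaching 21 mm out from its side walls along its y axis. Origin: centre of its underside. It stands on the robot's end of its board; the timer stands on the far end
- board_large: fixed wooden board under pot_large and timer_large, 320 x 175 x 12 mm, x along its length, away from the robot. Origin: centre of its underside, on the counter
- board_middle: fixed wooden board under pot_middle and timer_middle, 320 x 175 x 12 mm, x along its length, away from the robot. Origin: centre of its underside, on the counter
- board_small: fixed wooden board under pot_small and timer_small, 320 x 175 x 12 mm, x along its length, away from the robot. Origin: centre of its underside, on the counter
- pepper_mill: dark wooden pepper mill, 40 mm across, 82 mm high, on the large pot's board beside the timer (leave alone; origin at its underside)
- spice_jar: spice jar, 38 mm across, 70 mm high, on the middle pot's board beside the timer (leave alone; origin at its underside)
- egg_cup: white egg cup, 48 mm across, 58 mm high, on the small pot's board beside the timer (leave alone; origin at its underside)
- mug: blue mug, 80 mm across, 90 mm high, beyond the boards (leave alone; origin at its underside)
- bowl: white bowl, 130 mm across, 55 mm high, beyond the boards (leave alone; origin at its underside)
- spoon: spoon with a wooden handle, lying beyond the boards (leave alone)
There are look-alikes about, which are no part of the job. What is shaped like the timer_middle but green is not meant.

How it is judged:
On the way, in this order (a step that is already met when the one before it is completed fails the run):
1. the large pot's timer is pressed, the other two still up (value of joint cap_large above 0.006 m and value of joint each of cap_middle, cap_small below 0.006 m), for 0.2 s.
2. then the middle pot's timer is pressed too, the small pot's still up (value of joint each of cap_large, cap_middle above 0.006 m and value of joint cap_small below 0.006 m), for 0.2 s.
3. then the small pot's timer is pressed too (value of joint each of cap_large, cap_middle, cap_small above 0.006 m), for 0.2 s.
At the end, for the whole second after the job is handed in: all three caps are pressed down by more than 6 mm of their 10 mm, the timers stand upright (within 0.1 rad), at rest and within 20 mm of where they stood, and the pots and other things are within 20 mm of where they stood (all of step 3 and distance of each of timer_large, timer_middle, timer_small, pot_large, pot_middle, pot_small, pepper_mill, spice_jar, egg_cup, mug, bowl, spoon from where it was at the start of the episode below 0.02 m and angle between each of timer_large, timer_middle, timer_small's own z axis and vertical below 0.1 rad and linear speed of each of timer_large, timer_middle, timer_small below 0.02 m/s); the robot touches nothing.
It fails at once if a timer is pressed out of order ((value of joint cap_middle above 0.006 m and value of joint cap_large below 0.006 m) or (value of joint cap_small above 0.006 m and value of joint cap_middle below 0.006 m)).
It fails at once if a timer is lifted, carried, pushed more than 20 mm aside or tipped (height (world z) of any of timer_large, timer_middle, timer_small above 0.02 m or distance of any of timer_large, timer_middle, timer_small from where it was at the start of the episode above 0.02 m or angle between any of timer_large, timer_middle, timer_small's own z axis and vertical above 0.3 rad).
It fails at once if a timer is pressed hard (more than 25 N) (contact force between any of the arm, the fingers and timer_large above 25 N or contact force between any of the arm, the fingers and timer_middle above 25 N or contact force between any of the arm, the fingers and timer_small above 25 N).
It fails at once if a pot or another thing is moved more than 20 mm (distance of any of pot_large, pot_middle, pot_small, pepper_mill, spice_jar, egg_cup, mug, bowl, spoon from where it was at the start of the episode above 0.02 m).
It also fails if it takes over 58 s, if anything falls off the work surface, if the arm or the gripper's body presses on something with over 40 N, if the wrist force passes 120 N, or if a joint passes its speed limit or range.

## Working session

There is one attempt and no reset: what is moved stays moved. The work goes in short steps, Python scripts to look and compute and a tool call to move; the robot and the scene stay as the last step left them, time stands still between calls to the robot, and variables do not carry over. Pictures are saved under pics/ and viewed, at most 10 in all, crops included, and the job is handed in when it is done.

Besides the shell and the picture viewer there is one more tool, called after "Call:" in YAML: its name, and indented under it one key for each argument. servo_tool: Moves the arm, as the interface text tells. Its arguments: {"type":"object","properties":{"targets":{"type":"array"},"claw":{"type":"number"}},"required":["targets"]}

```bash
mkdir -p pics
python3 - <<'E'
from bench import *
import cv2
for n in("scene","top"):
    cv2.imwrite(f"pics/{n}0.png",snapshot(n))
    m=camera_model(n);print(n,m)
o=get_obs();print(o["time"],o["tool_pos"],o["ee_rot"],o["width"])
E
```

```text
scene {'camera_matrix': array([[375.91836708,   0.        , 318.19403915],
       [  0.        , 375.91836708, 194.06012178],
       [  0.        ,   0.        ,   1.        ]]), 'camera_from_world': array([[ 0.27599022,  0.96096565,  0.01934974, -0.10667792],
       [-0.68752991,  0.18331111,  0.70263765,  0.34596538],
       [ 0.67166363, -0.20722464,  0.7112847 , -1.25221204],
       [ 0.        ,  0.        ,  0.        ,  1.        ]])}
top {'camera_matrix': array([[508.87905275,   0.        , 319.31634568],
       [  0.        , 508.87905275, 189.92241843],
       [  0.        ,   0.        ,   1.        ]]), 'camera_from_world': array([[-0.0159336 , -0.99978408, -0.01333808, -0.02528586],
       [ 0.99662654, -0.01695456,  0.08029995, -0.58400005],
       [-0.08050876, -0.01201362,  0.9966815 , -1.20140816],
       [ 0.        ,  0.        ,  0.        ,  1.        ]])}
0.1 [0.13101883 0.53369444 0.21842489] [-3.13961363e+00 -1.94654231e-04  2.90084698e+00] 0.09372524007117246
```

View pics/top0.png

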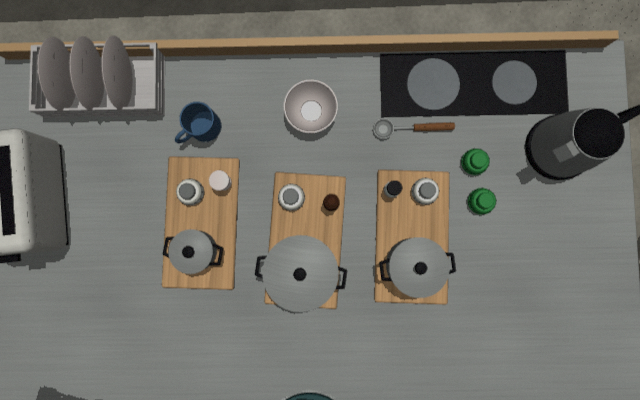

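View pics/scene0.png

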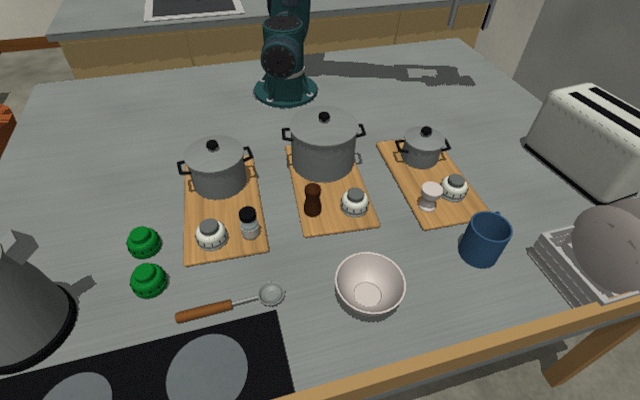

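The top view shows three white timers: (291,197) on the large pot's board, (426,190) on the middle pot's and (189,191) on the small pot's. Things that could be mistaken for them are the two green ones at (476,161) and (482,201), the egg cup at (219,181), the spice jar at (394,188) and the pepper mill at (331,203). I'll check the timers in an enlarged crop.

```bash
cat > h.py <<'E'
from bench import *
import numpy as np, cv2
def locate(n,u,v,z):
    m=camera_model(n);K=m["camera_matrix"];T=m["camera_from_world"];R=T[:3,:3]
    d=np.linalg.inv(K)@[u,v,1];d=R.T@(d*[1,-1,-1]);c=-R.T@T[:3,3]
    return c+d*(z-c[2])/d[2]
def pix(n,p):
    m=camera_model(n);q=(m["camera_from_world"]@[*p,1])[:3]*[1,-1,-1];q=m["camera_matrix"]@q;return q[:2]/q[2]
E
python3 - <<'E'
from h import *
im=cv2.imread("pics/top0.png")
t=[cv2.resize(im[v-32:v+32,u-32:u+32],(260,260),interpolation=cv2.INTER_CUBIC) for u,v in((291,197),(426,190),(189,191))]
cv2.imwrite("pics/crop.png",np.hstack(t))
for u,v in((291,197),(426,190),(189,191)):
    p=locate("top",u,v,.061);print(p,np.hypot(*p[:2]),pix("scene",p))
for u,v,z in((300,274,.161),(420,268,.134),(188,252,.108),(331,203,.094),(394,188,.082),(219,181,.07)): print(locate("top",u,v,z))
E
```

```text
[0.56503051 0.03092493 0.061     ] 0.5658761593922197 [354.25243322 191.35234375]
[ 0.57605849 -0.28347091  0.061     ] 0.6420273700030377 [210.36023038 223.21808977]
[0.58311846 0.26961261 0.061     ] 0.6424313938907654 [453.62515319 177.98286985]
[0.39526643 0.00699406 0.161     ]
[ 0.40200186 -0.25061912  0.134     ]
[0.44304792 0.25852269 0.108     ]
[ 0.54767203 -0.06170747  0.094     ]
[ 0.58026905 -0.2064876   0.082     ]
[0.60450051 0.19733504 0.07      ]
```

View pics/crop.png

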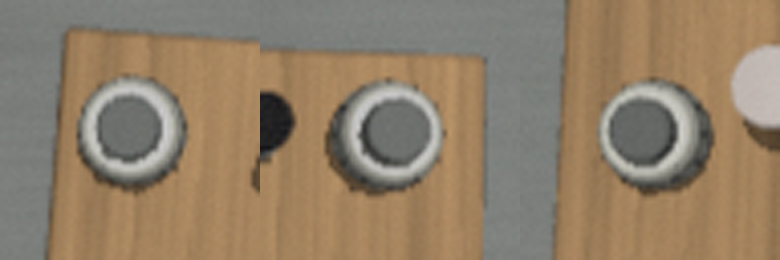

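Crop: from left to right, the white timers of the large, middle and small pots, with cap centres refined to (290.7,196.4), (428,190.2) and (187,191.2). The scene view agrees. I'll close the gripper and move above the large pot's timer.

Call:
servo_tool:
  targets:
    - [-4,-2.8,0,0]
    - [-9,-6.4,0,-2]
    - [-14,-10,0,-4]
    - [-19,-13.5,0,-6]
    - [-24,-17,0,-8]
    - [-29,-20.5,0,-10]
    - [-34,-24,0,-12]
    - [-38,-27,0,-13.7]
  claw: 255

```text
time: 1.1
tool_pos: [0.4367, 0.1793, 0.219]
ee_rot: [-3.142, -0.001, 3.14]
wrist_force: [0.6, 0.8, 0.1]
width: 0.0175
finger_force: 0.0
```

```bash
cat > to.py <<'E'
from h import *
import sys
from scipy.spatial.transform import Rotation as R
C={"L":(290.7,196.4),"M":(428,190.2),"S":(187,191.2)}
o=get_obs();r=R.from_euler("xyz",o["ee_rot"])
p=locate("top",*C[sys.argv[1]],.061)
g=np.array([p[0],p[1],p[2]+.014])-o["tool_pos"]
print("t",o["time"],"tcp",o["tool_pos"],"rot",o["ee_rot"],"w",o["width"],"F",o["wrist_force"],"tgt",p)
print("tool shift cm to cap-top contact",100*r.inv().apply(g))
E
python3 to.py L
```

```text
t 1.1 tcp [0.43674853 0.17926982 0.21897599] rot [-3.14152473e+00 -5.55374681e-04  3.13966861e+00] w 0.017489286828408876 F [0.5659549  0.76028088 0.10013679] tgt [0.56644425 0.03160887 0.061     ]
tool shift cm to cap-top contact [-13.00595248 -14.74013559  14.39137949]
```

Call:
servo_tool:
  targets:
    - [-3,-3.4,0,0]
    - [-6.5,-7.3,1,0]
    - [-10,-11.3,3,0]
    - [-12,-13.6,5,0]
    - [-13,-14.7,7,0]
    - [-13,-14.7,9,0]
    - [-13,-14.7,10,0]
    - [-13,-14.7,10,0]
  claw: 255

```text
time: 2.1
tool_pos: [0.5647, 0.0348, 0.1186]
ee_rot: [3.141, -0.002, 3.141]
wrist_force: [0.5, -0.5, -0.6]
width: 0.0003
finger_force: 0.0
```

```bash
python3 - <<'E'
from h import *
a=snapshot("top")[140:260,200:360];b=snapshot("scene")[130:250,290:450]
cv2.imwrite("pics/chk.png",np.hstack([cv2.resize(x,(400,300),interpolation=cv2.INTER_CUBIC) for x in(a,b)]))
E
python3 to.py L
```

```text
t 2.2 tcp [0.56577814 0.03466153 0.12031338] rot [3.14147145e+00 1.32761798e-03 3.14080156e+00] w 0.00045762293213848877 F [ 0.52160096 -0.31288405  0.21987448] tgt [0.56644425 0.03160887 0.061     ]
tool shift cm to cap-top contact [-0.06083572 -0.30576213  4.53138557]
```

View pics/chk.png

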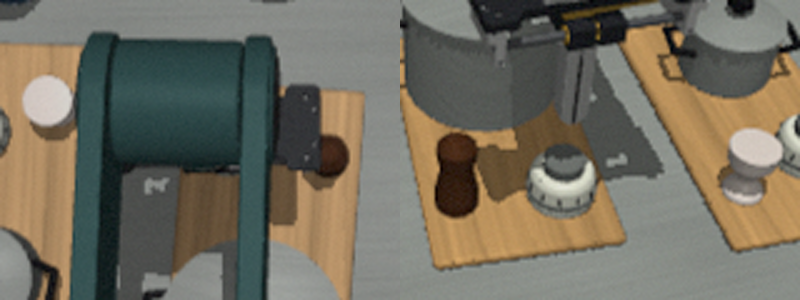

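The scene crop shows the fingertips above the grey cap at about (565,155), with the mill clear of the gripper. I'll descend slowly.

Call:
servo_tool:
  targets:
    - [0,-0.3,1,0]
    - [0,-0.3,2,0]
    - [0,-0.3,3,0]
    - [0,-0.3,3.6,0]
    - [0,-0.3,4.0,0]
    - [0,-0.3,4.2,0]
    - [0,-0.3,4.3,0]
    - [0,-0.3,4.3,0]

```text
time: 3.2
tool_pos: [0.5657, 0.0311, 0.0767]
ee_rot: [3.142, 0.0, 3.14]
wrist_force: [0.6, -0.1, -0.3]
width: 0.0003
finger_force: 0.0
```

Call:
servo_tool:
  targets:
    - [0,0,0.1,0]
    - [0,0,0.2,0]
    - [0,0,0.3,0]
    - [0,0,0.4,0]
    - [0,0,0.5,0]
    - [0,0,0.6,0]
    - [0,0,0.6,0]

```text
time: 4.08
tool_pos: [0.5658, 0.0311, 0.0704]
ee_rot: [3.141, 0.001, 3.14]
wrist_force: [-0.2, -0.1, 1.0]
width: 0.0004
finger_force: 0.8
```

```bash
python3 to.py L
```

```text
t 4.075 tcp [0.56582533 0.03109719 0.07042533] rot [3.14149884e+00 6.34136013e-04 3.13986516e+00] w 0.0004381365283355564 F [-0.19340499 -0.0924012   0.97376859] tgt [0.56644425 0.03160887 0.061     ]
tool shift cm to cap-top contact [-0.06209303  0.05131798 -0.45742289]
```

Call:
servo_tool:
  targets:
    - [0,0,0.05,0]
    - [0,0,0.1,0]
    - [0,0,0.15,0]
    - [0,0,0.2,0]
    - [0,0,0.25,0]

```text
time: 4.7
tool_pos: [0.5658, 0.0311, 0.0681]
ee_rot: [3.142, 0.001, 3.14]
wrist_force: [2.0, 1.0, 2.3]
width: 0.0003
finger_force: 1.2
```

Call:
servo_tool:
  targets:
    - [0,0,0.05,0]
    - [0,0,0.1,0]

```text
time: 4.95
tool_pos: [0.5658, 0.0311, 0.067]
ee_rot: [3.141, 0.001, 3.14]
wrist_force: [0.4, -0.3, 2.4]
width: 0.0004
finger_force: 1.2
```

Call:
servo_tool:
  targets:
    - [0,0,0.03,0]
    - [0,0,0.05,0]

```text
time: 5.2
tool_pos: [0.5658, 0.0311, 0.0665]
ee_rot: [3.142, 0.001, 3.14]
wrist_force: [2.6, 0.3, 2.5]
width: 0.0006
finger_force: 1.2
```

Call:
servo_tool:
  targets:
    - [0,0,0.03,0]
    - [0,0,0.05,0]

```text
time: 5.45
tool_pos: [0.5657, 0.0311, 0.0663]
ee_rot: [3.142, 0.0, 3.14]
wrist_force: [1.1, 0.4, 3.3]
width: 0.0005
finger_force: 2.0
```

The force rises at TCP z = 0.0663, right where the cap's stop should be, so the large timer is pressed. I'll lift and move to the middle pot's timer.

Call:
servo_tool:
  targets:
    - [0,0,-1,0]
    - [0,0,-4,0]
    - [0,0,-8,0]
    - [0,-3,-11,0]
    - [0,-8,-11,0]
    - [0,-13,-11,0]
    - [-0.5,-18,-11,0]
    - [-1,-22,-11,0]

```text
time: 6.45
tool_pos: [0.574, -0.1904, 0.1754]
ee_rot: [3.14, -0.003, 3.139]
wrist_force: [1.1, -0.0, -0.5]
width: 0.0007
finger_force: 0.0
```

Call:
servo_tool:
  targets:
    - [0,-4,0,0]
    - [0,-8,0,0]
    - [0,-9.5,1,0]
    - [0,-9.9,3,0]
    - [0,-9.9,5,0]
    - [0,-9.9,6,0]
    - [0,-9.9,6,0]
    - [0,-9.9,6,0]

```text
time: 7.45
tool_pos: [0.5756, -0.2876, 0.1168]
ee_rot: [-3.141, 0.001, 3.141]
wrist_force: [-0.1, -0.8, 0.8]
width: 0.0004
finger_force: 0.0
```

```bash
python3 - <<'E'
from h import *
b=snapshot("scene")[130:280,120:320];a=snapshot("top")[140:290,240:440]
cv2.imwrite("pics/chk2.png",np.hstack([cv2.resize(x,(400,300),interpolation=cv2.INTER_CUBIC) for x in(a,b)]))
E
python3 to.py M
```

```text
t 7.55 tcp [ 0.57567333 -0.2879627   0.11721199] rot [-3.14053825e+00  1.89357757e-03  3.14029180e+00] w 0.0008421287889479163 F [ 0.44219462 -0.04271706  0.77548629] tgt [ 0.57551316 -0.28809371  0.061     ]
tool shift cm to cap-top contact [ 0.02399313 -0.00867093  4.22117305]
```

View pics/chk2.png

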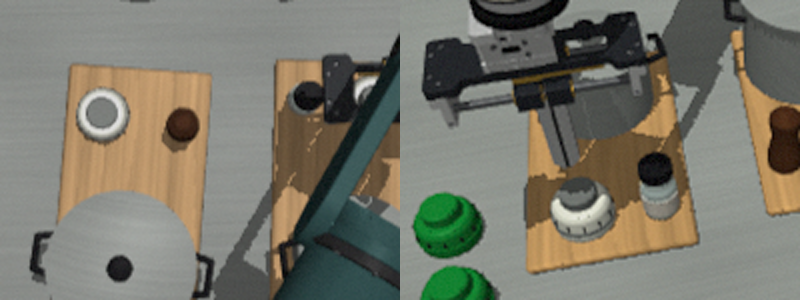

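The large pot's timer, at (102,113) in the left crop, is upright and in place. In the right crop the fingers are above the middle pot's white cap at (580,190), so I'll descend.

Call:
servo_tool:
  targets:
    - [0,0,1,0]
    - [0,0,2,0]
    - [0,0,3,0]
    - [0,0,3.6,0]
    - [0,0,3.9,0]
    - [0,0,4.0,0]
    - [0,0,4.0,0]

```text
time: 8.43
tool_pos: [0.5752, -0.288, 0.0763]
ee_rot: [-3.141, 0.001, 3.14]
wrist_force: [-0.9, 0.9, -0.4]
width: 0.0004
finger_force: 0.0
```

Call:
servo_tool:
  targets:
    - [0,0,0.1,0]
    - [0,0,0.2,0]
    - [0,0,0.3,0]
    - [0,0,0.4,0]
    - [0,0,0.5,0]
    - [0,0,0.6,0]
    - [0,0,0.65,0]
    - [0,0,0.7,0]

```text
time: 9.43
tool_pos: [0.5753, -0.2881, 0.0691]
ee_rot: [-3.141, 0.001, 3.14]
wrist_force: [1.3, -0.9, 2.5]
width: 0.0006
finger_force: 1.2
```

Call:
servo_tool:
  targets:
    - [0,0,0.05,0]
    - [0,0,0.1,0]
    - [0,0,0.15,0]
    - [0,0,0.2,0]

```text
time: 9.93
tool_pos: [0.5752, -0.288, 0.067]
ee_rot: [-3.141, 0.0, 3.14]
wrist_force: [1.4, -2.0, 2.4]
width: 0.0003
finger_force: 1.2
```

Call:
servo_tool:
  targets:
    - [0,0,0.03,0]
    - [0,0,0.05,0]

```text
time: 10.18
tool_pos: [0.5751, -0.288, 0.0664]
ee_rot: [3.142, 0.0, 3.14]
wrist_force: [1.6, -1.8, 1.8]
width: 0.0004
finger_force: 1.2
```

Call:
servo_tool:
  targets:
    - [0,0,0.02,0]
    - [0,0,0.04,0]

```text
time: 10.42
tool_pos: [0.5751, -0.2879, 0.0663]
ee_rot: [-3.142, 0.0, 3.14]
wrist_force: [1.4, 0.1, 3.7]
width: 0.0006
finger_force: 1.9
```

The middle timer is on its stop too. Now the small pot's timer.

Call:
servo_tool:
  targets:
    - [0,0,-1,0]
    - [0,0,-4,0]
    - [0,0,-8,0]
    - [0,3,-11,0]
    - [0,8,-11,0]
    - [0,14,-11,0]
    - [0,20,-11,0]
    - [0,26,-11,0]

```text
time: 11.42
tool_pos: [0.5742, -0.026, 0.1757]
ee_rot: [3.141, -0.002, 3.14]
wrist_force: [0.4, 0.5, -0.1]
width: 0.0004
finger_force: 0.0
```

Call:
servo_tool:
  targets:
    - [0,6,0,0]
    - [0,12,0,0]
    - [0,18,0,0]
    - [-0.3,24,0,0]
    - [-0.7,28,0,0]
    - [-0.7,30,1,0]
    - [-0.7,30.2,3,0]
    - [-0.7,30.2,5,0]

```text
time: 12.42
tool_pos: [0.5824, 0.2724, 0.1237]
ee_rot: [-3.14, -0.002, 3.139]
wrist_force: [-0.3, 0.5, 1.2]
width: 0.0006
finger_force: 0.0
```

Call:
servo_tool:
  targets:
    - [0,0,1,0]
    - [0,0,1,0]

```text
time: 12.68
tool_pos: [0.5824, 0.2725, 0.1144]
ee_rot: [-3.14, -0.003, 3.138]
wrist_force: [0.9, 0.4, -0.3]
width: 0.0004
finger_force: 0.0
```

```bash
python3 - <<'E'
from h import *
b=snapshot("scene")[110:260,360:560];a=snapshot("top")[140:290,290:490]
cv2.imwrite("pics/chk3.png",np.hstack([cv2.resize(x,(400,300),interpolation=cv2.INTER_CUBIC) for x in(a,b)]))
E
python3 to.py S
```

```text
t 12.775 tcp [0.58342101 0.27343221 0.11664425] rot [3.14126520e+00 8.25054241e-04 3.13883860e+00] w 0.0008523780059438088 F [ 0.31257951 -0.5441464  -0.14288915] tgt [0.58272865 0.27430641 0.061     ]
tool shift cm to cap-top contact [0.0729123  0.08586576 4.16439474]
```

View pics/chk3.png

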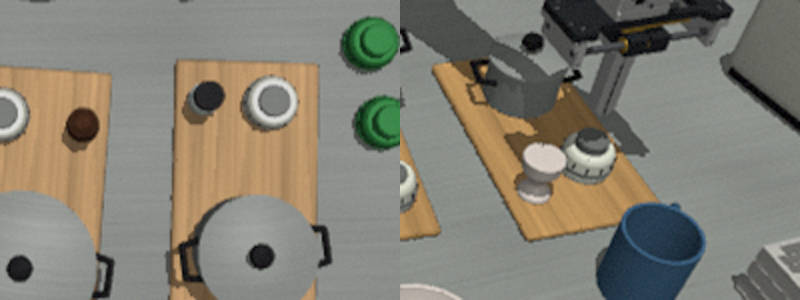

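The left crop shows the middle pot's timer at (270,100), in place and pressed. On the right, the fingers are above the small pot's cap at (590,140), so I'll descend.

Call:
servo_tool:
  targets:
    - [0,0,1,0]
    - [0,0.1,2,0]
    - [0,0.1,3,0]
    - [0,0.1,3.6,0]
    - [0,0.1,3.9,0]
    - [0,0.1,4.0,0]
    - [0,0.1,4.0,0]

```text
time: 13.65
tool_pos: [0.5832, 0.2752, 0.0764]
ee_rot: [3.141, 0.001, 3.14]
wrist_force: [-0.8, -0.9, 0.2]
width: 0.0002
finger_force: 0.0
```

Call:
servo_tool:
  targets:
    - [0,0,0.1,0]
    - [0,0,0.2,0]
    - [0,0,0.3,0]
    - [0,0,0.4,0]
    - [0,0,0.5,0]
    - [0,0,0.6,0]
    - [0,0,0.65,0]
    - [0,0,0.7,0]

```text
time: 14.65
tool_pos: [0.5832, 0.2752, 0.0692]
ee_rot: [3.141, 0.001, 3.14]
wrist_force: [-0.5, 0.1, 2.6]
width: 0.0005
finger_force: 1.2
```

Call:
servo_tool:
  targets:
    - [0,0,0.05,0]
    - [0,0,0.1,0]
    - [0,0,0.15,0]
    - [0,0,0.2,0]

```text
time: 15.15
tool_pos: [0.5832, 0.2752, 0.0672]
ee_rot: [3.141, 0.001, 3.14]
wrist_force: [1.4, 0.8, 1.7]
width: 0.0007
finger_force: 1.2
```

Call:
servo_tool:
  targets:
    - [0,0,0.03,0]
    - [0,0,0.05,0]

```text
time: 15.4
tool_pos: [0.5832, 0.2752, 0.0667]
ee_rot: [3.141, 0.001, 3.14]
wrist_force: [1.6, 0.3, 1.9]
width: 0.0003
finger_force: 1.2
```

Call:
servo_tool:
  targets:
    - [0,0,0.02,0]
    - [0,0,0.04,0]
    - [0,0,0.04,0]

```text
time: 15.78
tool_pos: [0.5832, 0.2752, 0.0664]
ee_rot: [3.141, 0.001, 3.14]
wrist_force: [2.9, 0.9, 3.1]
width: 0.0005
finger_force: 1.3
```

Call:
servo_tool:
  targets:
    - [0,0,-1,0]
    - [0,0,-4,0]
    - [0,0,-8,0]
    - [0,0,-12,0]
    - [0,0,-14,0]
    - [0,0,-14,0]
    - [0,0,-14,0]

```text
time: 16.65
tool_pos: [0.5821, 0.2748, 0.2044]
ee_rot: [-3.141, -0.003, 3.14]
wrist_force: [0.2, -0.1, -0.4]
width: 0.0004
finger_force: 0.0
```

Run:
```python
from h import *
cv2.imwrite("pics/end.png",cv2.resize(snapshot("scene")[90:330,120:540],(790,451)))
```

```text
(no output)
```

View pics/end.png

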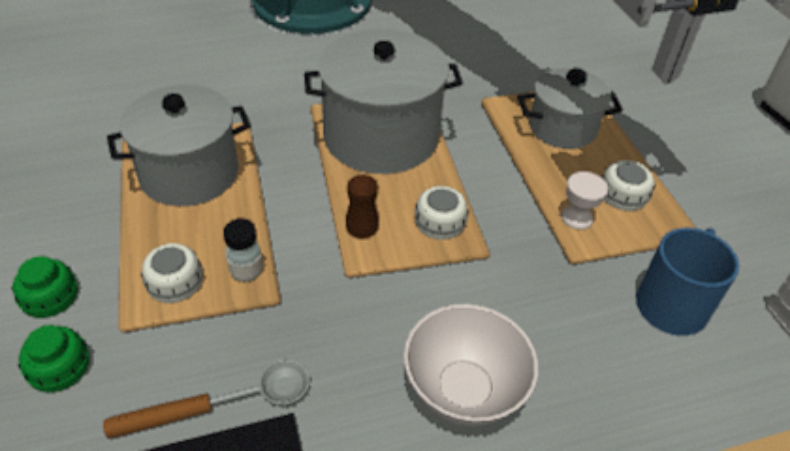

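All three caps are down, at (443,202), (172,260) and (630,173), and everything else stands where it did. The arm is clear, so I'm handing in.

```bash
python3 -c "
from bench import *
print(close_job())"
```

```text
the job is handed in; nothing more can be done
None
```

I pressed the three timers in order (large, middle, small pot) down to their stops. The last picture shows all caps down and nothing else moved. The job is handed in; it returned no verdict.

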